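# Carton of macarons from the display case

### The job

An order is being packed: the flat white cake box still needs its long yellow carton of macarons, which lies in one half of the glass-doored display case. Slide the glass door over that carton aside past the other door, lift the carton out and lay it on top of the cake box, lengthwise along the box and well centred, without dropping it. Then slide the door fully shut so that both doors of the case are closed, leaving the round tub in the case, the cake box and the other things on the counter where they are.

Things in the scene. Friction and masses are not known exactly. Their poses are not given: they have to be found in the camera images.
- case: Fixed display case of steel, aluminium and glass, 270 (its x, depth) x 554 (its y, length) mm, 141 high in front, 177 behind. Origin: centre of its underside, on the counter; x to its back, y to its left end. Closed on top by two framed glass doors in a deck that slopes up 8 degrees to the back; they slide along y, the left one in the upper track, the right one in the lower, so that they pass.
- half_left (a point): Centre of the floor of the case's left half, 50 mm above the counter. The floor is 250 mm deep; the half is about 230 mm long, between the end wall (top 153 mm above the counter at mid depth) and a fixed row of macarons in the middle of the case. With its door fully open it is clear above for 185 mm from the end wall. Shut or stacked doors lie 131 to 154 mm above the counter at mid depth.
- half_right (a point): The same for the right half; its end wall reaches 140 mm at mid depth. Along the case's front and back edges run the door tracks, 12 mm wide, tops 141 mm (front) and 177 mm (back) above the counter.
- door_left (a joint): Travel in m of the left door (over the +y half, upper track): 0 shut against the left jamb, growing to 0.185 as it slides towards the case's -y over the right door. The door is 275 mm long; friction about 2 N; it stays where it is left.
- door_right (a joint): Travel in m of the right door (over the -y half, lower track): 0 shut against the right jamb, growing to 0.185 as it slides towards the case's +y under the left door. Same size and friction.
- door_left_handle (a point): Middle of the bar of the left door's black bow handle: a round bar 14 mm thick, 70 mm long along the case's depth (rising 8 degrees to the back), its axis 32 mm above the door, free all round. It stands near the front, 24 mm from the outer end of the door, and moves with it. Pinch it from above across the case's y, or push it sideways. The point's z is the normal of the sloping door.
- door_right_handle (a point): The same on the right door, near the right end of the case. Fully open, its middle is 46 mm from the end of the other door, whose top lies 18 mm below the bar's axis.
- carton: Loose closed yellow carton of macarons, 59 (its x) x 201 (its y) x 46 mm high, 0.15 kg. Origin: centre of its underside. It lies in the left or the right half of the case, its length roughly along the depth of the case. Grasp across the 59 mm from above.
- tub: Round clear tub of macarons, 143 mm across, 64 mm high, loose, in the other half of the case. Origin: centre of its underside. Leave it where it is.
- cake_box: Flat white closed cake box lying on the counter to the left of the case, loose, 0.7 kg, 151 (its x) x 201 (its y) x 30 mm high. Origin: centre of its underside. Its top carries the carton: length (y) along length (y), either way round.
- bell: Counter bell, brass dome on a black foot, 76 mm across, 60 mm high, loose, to the right of the case. Origin: centre of its underside. Bystander.
- tape: Roll of tape lying flat, 73 mm across, 18 mm high, loose, behind the cake box. Origin: centre of its underside. Bystander.

How it is judged:
By the outcome, as a careful person would: the job done as asked, in the order asked, and still so for the second after the job is handed in, with the robot touching nothing.
It also fails if it takes over 69 s, if anything falls off the work surface, if the arm or the gripper's body presses on something with over 40 N, if the wrist force passes 120 N, or if a joint passes its speed limit or range.

### The arm

A 6-joint arm with a two-finger parallel gripper is mounted at the origin on a cart in front of the work surface, level with it; the furniture and walls round the work are solid. World frame = base frame: x ahead of the robot, y to its left, z up, the work surface at z = 0. Lengths are in m, angles in rad, forces in N, time in s.
With the tool pointing down it reaches from about 0.225 to 0.875 m from the base axis. Payload 3.4 kg.
Tool frame: the origin (TCP) lies on the centre line of the jaws, within the pads' length; the fingertips stand 14 mm ahead of it and the grasp point (between the pads) lies 5 mm behind it; z points along the fingers, y is the line along which they close (so a half turn about z gives the same grasp; the last joint's range is limited). The gripper opens to 85 mm and grips with 20 to 120 N. Pads are 22 mm wide; open, the fingers measure 114 mm over their backs; the gripper's body (76 mm by 85 mm) begins 54 mm behind the grasp point. The pads swing forward as they close: fully open they stand 13 mm farther back than shut.
Start: joints at [-1.401, 0.276, 1.505, -0, 1.361, -0.121], TCP at [0.165, -0.551, 0.245] pointing down, gripper open.
Joint ranges: [-2.89, 2.89], [-0.75, 2.08], [0.22, 2.7], [-1.18, 4.32], [0.11, 2.71], [-2.7, 2.7]. Speed limits (rad/s): [2.57, 2.57, 3.14, 3.14, 3.14, 3.14].

### API

Orientations are given as a unit quaternion [w, x, y, z].
In Python, from rig import manip, eyes gives the robot as it stands.
- The arm moves only by the shell command python3 -m creep 'ROWS' [FORCE]. ROWS is JSON, a list of rows, each a list of 5 numbers: the opening, from 0 (shut) to 1 (fully open), then the shift along the tool's x, y, z normalised to -1 to 1, where 1 is 0.5 m, then the turn about the tool's z normalised to -1 to 1, where 1 is 360 degrees. In form: [[fingers, dx, dy, dz, spin], ...]. A call has 1 to 10 rows; each row is the pose to reach, as a shift and turn from the pose commanded when the call began, along the tool's axes at that moment, turning the shorter way round; what a row does not reach only later rows make up. A row lasts 1/10 s, in which the tool goes at most 50 mm and 8.59 degrees, less where a joint would pass 70% of its speed; a pose out of reach is approached as far as the arm can. A call with a number of a shift or a turn outside -1 to 1 is refused whole. A call with a gripper value outside its range is refused whole. The fingers move at their own pace and stop on an object; FORCE is the grip in N (left out, the last holds). Time passes only in rows, so rows that repeat a pose let the fingers close. It gives the time, the measured TCP pose, the force, the opening and the grip force at its end, in the units of the state.
- manip.get_state(): the state, without advancing time (a new reading comes with each control period).
- eyes.get_image(name): name is "side" or "top"; returns a dict with "frame" (420x560x3 uint8, red, green, blue), "fx", "fy", "cx", "cy" (pixels), "k1" (the pictures are not rectified: a ray, as slopes to the right and down, at radius r is drawn at 1 + k1 r^2 times it, then the intrinsics apply), "R" (3x3) and "t" (3): a world point X has camera coordinates R X + t. Camera axes: x right, y down, z forward; pixel columns grow to the right and rows downward; lengths in m; the calibration is good to about 2 mm. A picture is of the moment at which its call begins. There is no depth.
- manip.sign_off(): hands the job in; it is judged then, once.
Trained networks look in the newest picture that a camera, given by its name, has taken for a name from the list of things; names that differ only in an ending like _2 or _b are one class to them, and where a whole thing is asked for, a point or a joint stands for the part that bears it (a point fixed in the world has none). Each returns a list of dicts, best first, with "confidence" (0 to 1); they miss things now and then, are a little off and sometimes report something else, mostly with a low value. They report only what shows in the picture. A call takes as long as a camera call.
- eyes.regions_of(camera, label): "mask" (420x560 bool, what is visible of it) and "bbox" ([left, top, right, bottom] in pixels, round what is visible of it).
- eyes.place_of(camera, label): "centre" ([column, row] in pixels: a listed point, or the origin of a listed thing).
The state is a dict: "clock": time; "qpos": joint angles; "qd": joint speeds; "effort": joint torques, N m; "position": TCP position; "ee_rot": TCP orientation; "contact_force": force on the tool from outside, world axes, zero at the start; "moment": the same for the moment, N m; "width": finger opening in m; "gripper_force": force on a finger pad.
Only numpy, scipy, OpenCV 4.12 (cv2) and the standard library are available. Lean on these libraries where they do the work, as an engineer would, in place of code of your own. Each camera call takes 0.05 s, during which the arm holds its last target. There are 200 camera calls.

## Working session

There is one attempt and no reset: what is moved stays moved. The work goes in short steps, Python scripts to look and compute and a shell command to move; the robot and the scene stay as the last step left them, time stands still between calls to the robot, and variables do not carry over. Pictures are saved under pics/ and viewed, at most 10 in all, crops included, and the job is handed in when it is done.

```bash
mkdir -p pics; cat > h.py <<'E'
import numpy as np, cv2
from rig import manip, eyes
def ray(im,px):
    K=np.array([[im['fx'],0,im['cx']],[0,im['fy'],im['cy']],[0,0,1.]])
    d=np.array([(px[0]-im['cx'])/im['fx'],(px[1]-im['cy'])/im['fy']]); u=d.copy()
    for _ in range(20): u=d/(1+im['k1']*(u@u))
    R=np.array(im['R']); t=np.array(im['t'])
    return -R.T@t, R.T@np.array([u[0],u[1],1])
def onz(im,px,z):
    o,d=ray(im,px); return o+d*(z-o[2])/d[2]
def tri(a,pa,b,pb):
    o1,d1=ray(a,pa);o2,d2=ray(b,pb)
    s=np.linalg.lstsq(np.c_[d1,-d2],o2-o1,rcond=None)[0]
    p,q=o1+s[0]*d1,o2+s[1]*d2
    return (p+q)/2,np.linalg.norm(p-q)
E
cat > m.py <<'E'
from h import *
np.set_printoptions(precision=4,suppress=True)
ims={c:eyes.get_image(c) for c in('top','side')}
for c in ims: cv2.imwrite(f'pics/{c}0.png',ims[c]['frame'][:,:,::-1]); print(c,'cam at',-np.array(ims[c]['R']).T@ims[c]['t'])
Z={'half_left':.05,'half_right':.05}
for n in ['half_left','half_right','door_left_handle','door_right_handle','case','carton','tub','cake_box','bell','tape']:
    r={c:eyes.place_of(c,n) for c in ims}
    for c in r: print(n,c,[(np.round(x['centre'],1).tolist(),round(x['confidence'],2)) for x in r[c][:2]])
    if r['top'] and r['side']: print('   tri',*tri(ims['top'],r['top'][0]['centre'],ims['side'],r['side'][0]['centre']))
s=manip.get_state(); print(s['clock'],s['position'],s['ee_rot'])
E
python3 m.py
```

```text
top cam at [ 0.3098 -0.0273  1.5219]
side cam at [0.4405 0.8121 0.9173]
half_left top []
half_left side []
half_right top []
half_right side []
door_left_handle top [([224.2, 246.1], 0.95)]
door_left_handle side [([318.2, 263.0], 0.92)]
   tri [0.4865 0.1789 0.1675] 0.010462037201347257
door_right_handle top [([360.8, 235.2], 0.57)]
door_right_handle side [([321.9, 152.4], 0.6)]
   tri [ 0.5521 -0.2851  0.1838] 0.005537229081997382
case top [([292.6, 227.0], 0.79)]
case side []
carton top []
carton side []
tub top []
tub side []
cake_box top [([173.2, 228.4], 0.93)]
cake_box side [([269.2, 369.0], 0.58)]
   tri [0.5578 0.4054 0.0209] 0.008183887265406815
bell top [([395.5, 231.2], 0.54)]
bell side []
tape top [([202.5, 195.8], 0.46), ([363.5, 233.2], 0.44)]
tape side [([227.6, 321.9], 0.73)]
   tri [0.695  0.3067 0.0212] 0.008294370386287301
1.1 [ 0.1649 -0.5509  0.2453] [0.0001 0.9894 0.1449 0.    ]
```

View pics/top0.png

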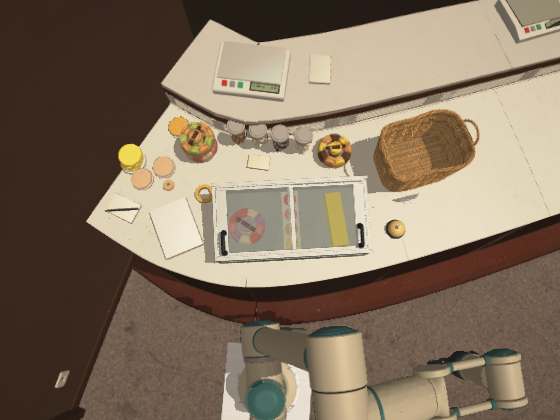

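View pics/side0.png

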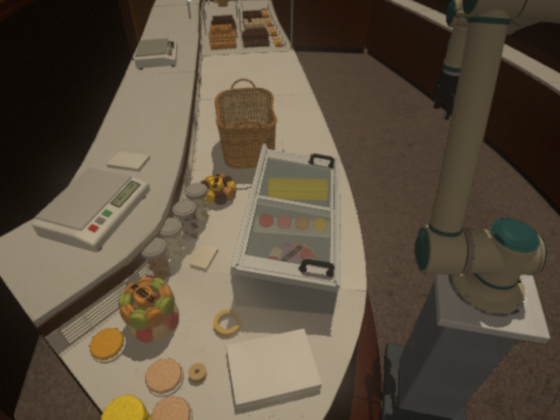

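The top view shows the carton under the right door at about (338,220) and the tub in the left half at (247,226). The handles are at (223,243) and (361,237). The cake box is at (177,228), the bell at (396,229) and the tape at (204,193). In the side view the carton is at (298,188). I'll zoom in to fit the case corners.

```bash
python3 - <<'E'
import cv2,numpy as np
a=cv2.imread('pics/top0.png')[165:275,145:415]; b=cv2.imread('pics/side0.png')[140:300,225:350]
cv2.imwrite('pics/c1.png',cv2.resize(a,None,fx=2.96,fy=2.96,interpolation=cv2.INTER_CUBIC))
cv2.imwrite('pics/c2.png',cv2.resize(b,None,fx=3.7,fy=3.7,interpolation=cv2.INTER_CUBIC))
E
```

```text
(no output)
```

View pics/c1.png

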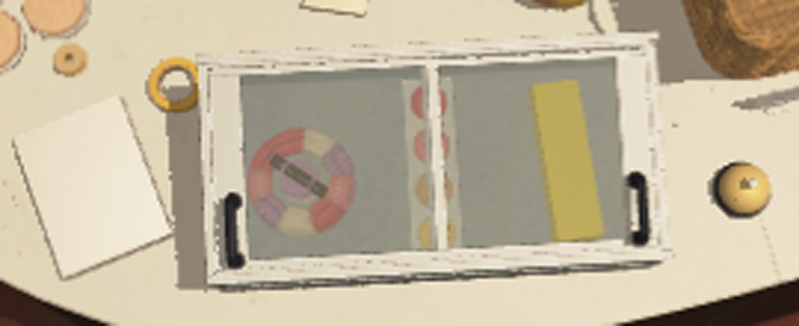

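View pics/c2.png

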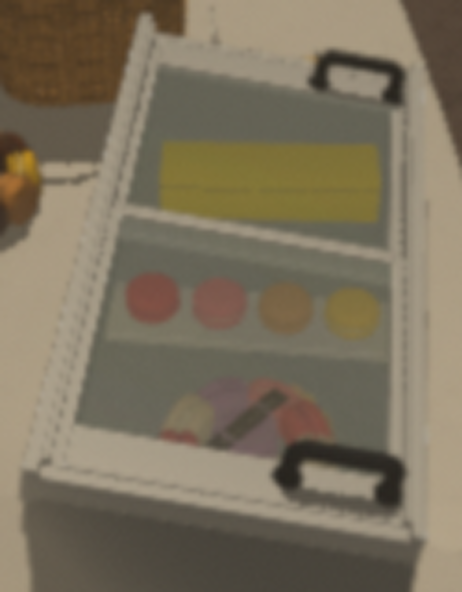

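```bash
cat > fit.py <<'E'
from h import *
from scipy.optimize import least_squares
np.set_printoptions(precision=4,suppress=True)
ims={c:eyes.get_image(c) for c in('top','side')}
def proj(im,X):
    c=np.array(im['R'])@X+im['t']; u=c[:2]/c[2]; u=u*(1+im['k1']*(u@u)); return u*[im['fx'],im['fy']]+[im['cx'],im['cy']]
T=lambda x,y:('top',np.array([x/2.96+145,y/2.96+165])-.3)
S=lambda x,y:('side',np.array([x/3.7+225,y/3.7+140])-.3)
C={'bl':(.135,.277,.177),'br':(.135,-.277,.177),'fl':(-.135,.277,.141),'fr':(-.135,-.277,.141)}
obs=[('bl',T(198,57)),('br',T(657,36)),('fl',T(209,278)),('fr',T(667,256)),('fl',S(420,538)),('bl',S(25,475)),('br',S(146,17)),
('HL',T(233,230)),('HR',T(639,208)),('HL',S(342,455)),('HR',S(360,65))]
def W(p,k):
    x,y,a,hx,hy,hl,hr=p
    q=np.array(C[k] if k in C else (hx,hy,hl) if k=='HL' else (hx,-hy,hr))
    c,s=np.cos(a),np.sin(a); return np.array([x+c*q[0]-s*q[1],y+s*q[0]+c*q[1],q[2]])
f=lambda p:np.concatenate([proj(ims[c],W(p,k))-u for k,(c,u) in obs])
r=least_squares(f,[.55,-.05,-.05,-.08,.24,.17,.16],loss='soft_l1')
print(r.x); print(f(r.x).reshape(-1,2).round(1).tolist()); print('HL',W(r.x,'HL'),'HR',W(r.x,'HR'))
q=[onz(ims['top'],T(*u)[1],.096)[:2] for u in[(531,85),(577,80),(604,237),(557,241)]]
q=np.array(q);print('carton',q.mean(0),np.linalg.norm(q-np.roll(q,-1,0),axis=1),'axis',np.degrees(np.arctan2(*(q[:2].mean(0)-q[2:].mean(0))[::-1])))
for n,z in(('cake_box',.03),):
    m=eyes.regions_of('top',n)[0]['mask'].astype(np.uint8)
    c=cv2.findContours(m,0,1)[0]; c=max(c,key=cv2.contourArea)[:,0]
    w=np.array([onz(ims['top'],p,z)[:2] for p in c],np.float32); R=cv2.minAreaRect(w); print(n,R,cv2.boxPoints(R).tolist())
q=np.array([onz(ims['top'],T(*u)[1],.03)[:2] for u in[(14,140),(122,96),(173,236),(64,278)]]);print('box hand',q.mean(0),np.linalg.norm(q-np.roll(q,-1,0),axis=1),np.degrees(np.arctan2(*(q[:2].mean(0)-q[2:].mean(0))[::-1])))
E
python3 fit.py
```

```text
[ 0.5978 -0.0439  0.1234 -0.0749  0.237   0.1727  0.163 ]
[[-0.9, -0.4], [0.2, -1.1], [-1.6, 2.4], [2.2, 1.4], [1.8, 0.5], [-1.3, -1.2], [-1.6, -0.8], [0.1, -0.4], [0.0, 0.3], [-0.1, 0.0], [0.2, -0.0]]
HL [0.4943 0.1821 0.1727] HR [ 0.5527 -0.2883  0.163 ]
carton [ 0.6202 -0.2099] [0.0585 0.2008 0.058  0.1991] axis 11.854683896967122
cake_box ((0.5560421347618103, 0.3928256928920746), (0.20563694834709167, 0.1499100923538208), 27.157272338867188) [[0.43034663796424866, 0.41258758306503296], [0.49877074360847473, 0.27920401096343994], [0.6817376613616943, 0.3730638027191162], [0.6133135557174683, 0.5064473748207092]]
box hand [0.5556 0.392 ] [0.1522 0.2    0.1486 0.1964] 26.657262771917036
```

```bash
cat > go.py <<'E'
import sys
from h import *
from scipy.spatial.transform import Rotation as Ro
def go(*targets):
    s=manip.get_state(); w,x,y,z=s['ee_rot']; R=Ro.from_quat([x,y,z,w]).as_matrix()
    hd=np.degrees(np.arctan2(R[1,0],R[0,0]))
    print('t',s['clock'],'pos',np.round(s['position'],4),'hd',round(hd,2),'tilt',np.round(R[:,2],3),'F',np.round(s['contact_force'],1),'w',round(s['width'],4),s['gripper_force'])
    for X in targets: print(X,'->',np.round(R.T@(np.array(X[:3])-s['position'])/.5,4),'spin',round((hd-X[3])/360,4))
if __name__=='__main__':
    go(*[tuple(map(float,a.split(','))) for a in sys.argv[1:]])
E
python3 go.py .553,-.288,.245,7.07 .553,-.288,.158,7.07
```

```text
t 1.25 pos [ 0.1649 -0.5509  0.2453] hd 16.66 tilt [ 0. -0. -1.] F [-0.4  0.5 -0.1] w 0.0858 0.0
(0.553, -0.288, 0.245, 7.07) -> [ 8.944e-01 -2.812e-01  7.000e-04] spin 0.0266
(0.553, -0.288, 0.158, 7.07) -> [ 0.8944 -0.2812  0.1747] spin 0.0266
```

```bash
python3 -m creep '[[0.6,0.1,-0.03,0,0.003],[0.6,0.2,-0.06,0,0.006],[0.6,0.3,-0.09,0,0.009],[0.6,0.4,-0.125,0,0.012],[0.6,0.5,-0.156,0,0.015],[0.6,0.59,-0.185,0,0.018],[0.6,0.68,-0.214,0,0.02],[0.6,0.77,-0.242,0,0.0266],[0.6,0.86,-0.27,0,0.0266],[0.6,0.894,-0.281,0,0.0266]]' 30; python3 -m creep '[[0.6,0,0,0,0],[0.6,0,0,0,0],[0.6,0,0,0,0]]'; python3 go.py .553,-.288,.158,7.07; python3 - <<'E'
from h import *
for c in('top','side'):
    im=eyes.get_image(c); cv2.imwrite(f'pics/{c}1.png',im['frame'][:,:,::-1])
a=cv2.imread('pics/top1.png')[165:275,290:420]; b=cv2.imread('pics/side1.png')[90:200,260:390]
cv2.imwrite('pics/c3.png',cv2.resize(np.hstack([a,b]),None,fx=3,fy=3,interpolation=2))
E
```

```text
clock: 2.25
position: [0.5563, -0.2851, 0.2451]
ee_rot: [-0.001, 0.998, 0.064, 0.001]
contact_force: [0.1, -0.8, 0.6]
width: 0.051
gripper_force: 0.0
clock: 2.55
position: [0.5515, -0.2892, 0.2453]
ee_rot: [0.0, 0.998, 0.061, -0.001]
contact_force: [0.0, 0.4, 0.1]
width: 0.0515
gripper_force: 0.0
t 2.55 pos [ 0.5515 -0.2892  0.2453] hd 7.0 tilt [-0.001 -0.001 -1.   ] F [0.  0.4 0.1] w 0.0515 0.0
(0.553, -0.288, 0.158, 7.07) -> [ 0.0034 -0.002   0.1746] spin -0.0002
```

View pics/c3.png

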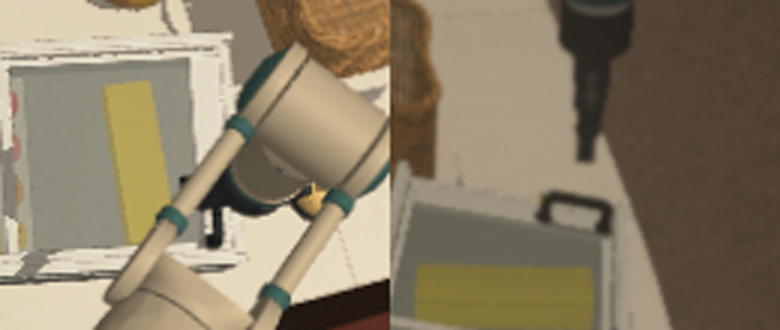

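The gripper hangs above the right handle, with its tip at (587,158) in the crop and the bar at (575,205). Next I descend over the bar and pinch it.

```bash
python3 -m creep '[[0.6,0.0034,-0.002,0.04,0],[0.6,0.0034,-0.002,0.08,0],[0.6,0.0034,-0.002,0.11,0],[0.6,0.0034,-0.002,0.135,0],[0.6,0.0034,-0.002,0.155,0],[0.6,0.0034,-0.002,0.17,0],[0.6,0.0034,-0.002,0.17,0]]'; python3 -m creep '[[0,0,0,0,0],[0,0,0,0,0],[0,0,0,0,0],[0,0,0,0,0],[0,0,0,0,0]]' 30; python3 go.py
```

```text
clock: 3.35
position: [0.5538, -0.2869, 0.1594]
ee_rot: [-0.0, 0.998, 0.062, -0.001]
contact_force: [-0.7, -0.0, -0.4]
width: 0.051
gripper_force: 0.0
clock: 3.85
position: [0.555, -0.2877, 0.1615]
ee_rot: [0.001, 0.998, 0.062, 0.001]
contact_force: [-0.7, -0.9, 5.3]
width: 0.0132
gripper_force: 29.6
t 3.85 pos [ 0.555  -0.2877  0.1615] hd 7.09 tilt [ 0.002 -0.002 -1.   ] F [-0.7 -0.9  5.3] w 0.0132 29.56162065267563
```

```bash
python3 -m creep '[[0,0,-0.03,0,0],[0,0,-0.07,0,0],[0,0,-0.12,0,0],[0,0,-0.17,0,0],[0,0,-0.22,0,0],[0,0,-0.27,0,0],[0,0,-0.31,0,0],[0,0,-0.34,0,0],[0,0,-0.36,0,0],[0,0,-0.37,0,0]]'; python3 -m creep '[[0,0,-0.002,0,0],[0,0,-0.002,0,0],[0,0,-0.002,0,0]]';  python3 go.py
```

```text
clock: 4.85
position: [0.5327, -0.1098, 0.1616]
ee_rot: [0.008, 0.998, 0.064, 0.001]
contact_force: [-0.2, -27.4, -0.1]
width: 0.0125
gripper_force: 30.2
clock: 5.15
position: [0.5327, -0.1099, 0.1615]
ee_rot: [0.008, 0.998, 0.063, 0.001]
contact_force: [-0.6, -20.2, 1.6]
width: 0.0127
gripper_force: 30.1
t 5.15 pos [ 0.5327 -0.1099  0.1615] hd 7.22 tilt [ 0.003 -0.015 -1.   ] F [ -0.6 -20.2   1.6] w 0.0127 30.06533145904541
```

```bash
python3 -m creep '[[0.5,0,0.006,0,0],[0.5,0,0.006,0,0],[0.5,0,0.006,0,0],[0.5,0,0.006,-0.03,0],[0.5,0,0.006,-0.08,0],[0.5,0,0.006,-0.15,0],[0.6,0,0.006,-0.2,0],[0.9,0,0.006,-0.2,0]]'; python3 go.py .620,-.210,.25,11.85; python3 - <<'E'
from h import *
for c in('top','side'):
    im=eyes.get_image(c); cv2.imwrite(f'pics/{c}2.png',im['frame'][:,:,::-1])
a=cv2.imread('pics/top2.png')[165:275,290:420]; b=cv2.imread('pics/side2.png')[110:220,230:360]
cv2.imwrite('pics/c4.png',cv2.resize(np.hstack([a,b]),None,fx=3,fy=3,interpolation=2))
E
```

```text
clock: 5.95
position: [0.5337, -0.1049, 0.264]
ee_rot: [0.001, 0.998, 0.062, 0.003]
contact_force: [-0.6, -0.3, -0.5]
width: 0.0641
gripper_force: 0.0
t 5.95 pos [ 0.5337 -0.1049  0.264 ] hd 7.14 tilt [ 0.007 -0.001 -1.   ] F [-0.6 -0.3 -0.5] w 0.0641 0.0
(0.62, -0.21, 0.25, 11.85) -> [0.145  0.2299 0.0294] spin -0.0131
```

View pics/c4.png

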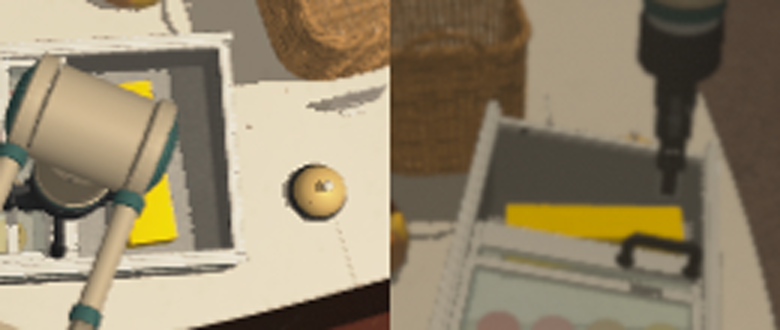

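The door is fully open, and the uncovered carton lies in the right half. I move above it and open the jaws fully.

```bash
python3 -m creep '[[1,0.04,0.06,0,-0.003],[1,0.08,0.12,0,-0.007],[1,0.12,0.18,0,-0.011],[1,0.145,0.23,0,-0.0131],[1,0.145,0.23,0.02,-0.0131],[1,0.145,0.23,0.029,-0.0131],[1,0.145,0.23,0.029,-0.0131]]'; python3 go.py .620,-.210,.115,11.85  .620,-.210,.075,11.85
```

```text
clock: 6.75
position: [0.6162, -0.2089, 0.2433]
ee_rot: [-0.002, 0.995, 0.103, -0.002]
contact_force: [0.8, 0.3, 0.2]
width: 0.0853
gripper_force: 0.0
t 6.75 pos [ 0.6162 -0.2089  0.2433] hd 11.82 tilt [-0.005  0.003 -1.   ] F [0.8 0.3 0.2] w 0.0853 0.0
(0.62, -0.21, 0.115, 11.85) -> [0.008  0.0046 0.2566] spin -0.0001
(0.62, -0.21, 0.075, 11.85) -> [0.0084 0.0049 0.3366] spin -0.0001
```

```bash
python3 -m creep '[[1,0.008,0.005,0.04,0],[1,0.008,0.005,0.09,0],[1,0.008,0.005,0.14,0],[1,0.008,0.005,0.19,0],[1,0.008,0.005,0.23,0],[1,0.008,0.005,0.26,0],[1,0.008,0.005,0.29,0],[1,0.008,0.005,0.315,0],[1,0.008,0.005,0.334,0],[1,0.008,0.005,0.334,0]]'; python3 go.py
```

```text
clock: 7.75
position: [0.6213, -0.2113, 0.0776]
ee_rot: [-0.001, 0.995, 0.103, -0.001]
contact_force: [-1.3, 0.5, 0.3]
width: 0.0854
gripper_force: 0.0
t 7.75 pos [ 0.6213 -0.2113  0.0776] hd 11.83 tilt [-0.002  0.001 -1.   ] F [-1.3  0.5  0.3] w 0.0854 0.0
```

```bash
python3 -m creep '[[0.8,0,0,0,0],[0.7,0,0,0,0],[0.6,0,0,0,0],[0.5,0,0,0,0],[0.4,0,0,0,0],[0.4,0,0,0,0]]' 30; python3 -m creep '[[0.4,0,0,-0.01,0],[0.4,0,0,-0.04,0],[0.4,0,0,-0.08,0],[0.4,0,0,-0.12,0],[0.4,0,0,-0.17,0],[0.4,0,0,-0.22,0],[0.4,0,0,-0.27,0],[0.4,0,0,-0.31,0],[0.4,0,0,-0.33,0],[0.4,0,0,-0.33,0]]'; python3 go.py
```

```text
clock: 8.35
position: [0.623, -0.2123, 0.0799]
ee_rot: [0.0, 0.995, 0.103, 0.001]
contact_force: [-1.0, 0.6, 6.2]
width: 0.0571
gripper_force: 34.7
clock: 9.35
position: [0.6228, -0.2124, 0.2449]
ee_rot: [0.001, 0.995, 0.103, 0.001]
contact_force: [0.6, 0.2, -1.7]
width: 0.0574
gripper_force: 34.0
t 9.35 pos [ 0.6228 -0.2124  0.2449] hd 11.8 tilt [ 0.002 -0.001 -1.   ] F [ 0.6  0.2 -1.7] w 0.0574 33.97491753101349
```

```bash
python3 go.py .5578,.3929,.245,26.9
```

```text
t 9.35 pos [ 0.6228 -0.2124  0.2449] hd 11.8 tilt [ 0.002 -0.001 -1.   ] F [ 0.6  0.2 -1.7] w 0.0574 33.97491753101349
(0.5578, 0.3929, 0.245, 26.9) -> [ 0.1203 -1.2116 -0.002 ] spin -0.0419
```

```bash
python3 -m creep '[[0.4,0.003,-0.03,0,0],[0.4,0.009,-0.09,0,0],[0.4,0.016,-0.16,0,0],[0.4,0.023,-0.23,0,0],[0.4,0.03,-0.3,0,0],[0.4,0.037,-0.37,0,0],[0.4,0.044,-0.44,0,0],[0.4,0.05,-0.5,0,0],[0.4,0.055,-0.55,0,0],[0.4,0.06,-0.6,0,0]]'; python3 go.py .5578,.3929,.245,26.9
```

```text
clock: 10.35
position: [0.5884, 0.0899, 0.2419]
ee_rot: [-0.0, 0.995, 0.103, -0.002]
contact_force: [-0.2, -0.2, -2.1]
width: 0.0574
gripper_force: 33.9
t 10.35 pos [0.5884 0.0899 0.2419] hd 11.86 tilt [-0.004  0.    -1.   ] F [-0.2 -0.2 -2.1] w 0.0574 33.90669822692871
(0.5578, 0.3929, 0.245, 26.9) -> [ 0.0646 -0.6056 -0.0058] spin -0.0418
```

```bash
python3 -m creep '[[0.4,0.006,-0.06,0,-0.004],[0.4,0.013,-0.13,0,-0.01],[0.4,0.02,-0.2,0,-0.016],[0.4,0.028,-0.27,0,-0.022],[0.4,0.036,-0.34,0,-0.028],[0.4,0.043,-0.41,0,-0.034],[0.4,0.05,-0.48,0,-0.039],[0.4,0.057,-0.54,0,-0.0418],[0.4,0.063,-0.585,0,-0.0418],[0.4,0.0646,-0.606,0,-0.0418]]'; python3 -m creep '[[0.4,0,0,0.05,0],[0.4,0,0,0.12,0],[0.4,0,0,0.17,0],[0.4,0,0,0.2,0],[0.4,0,0,0.2,0]]'; python3 go.py .5578,.3929,.062,26.9; python3 - <<'E'
from h import *
for c in('top','side'):
    im=eyes.get_image(c); cv2.imwrite(f'pics/{c}3.png',im['frame'][:,:,::-1])
    for n in ('carton','cake_box'):
        print(c,n,[(x['centre'],x['confidence']) for x in eyes.place_of(c,n)[:1]])
a=cv2.imread('pics/top3.png')[165:285,130:250]; b=cv2.imread('pics/side3.png')[300:420,210:340]
cv2.imwrite('pics/c5.png',cv2.resize(np.hstack([a,b]),None,fx=3.2,fy=3.2,interpolation=2))
E
```

```text
clock: 11.35
position: [0.5578, 0.3933, 0.2415]
ee_rot: [-0.0, 0.972, 0.233, -0.002]
contact_force: [0.2, -0.0, -1.0]
width: 0.0576
gripper_force: 33.9
clock: 11.85
position: [0.5573, 0.3891, 0.1396]
ee_rot: [0.001, 0.973, 0.232, -0.004]
contact_force: [-0.2, 0.4, -1.7]
width: 0.0577
gripper_force: 33.8
t 11.85 pos [0.5573 0.3891 0.1396] hd 26.83 tilt [-0.008 -0.005 -1.   ] F [-0.2  0.4 -1.7] w 0.0577 33.819340467453
(0.5578, 0.3929, 0.062, 26.9) -> [ 0.0058 -0.0064  0.1552] spin -0.0002
top carton [([171.1, 227.2], 0.66)]
top cake_box [([172.9, 229.4], 0.64)]
side carton [([271.6, 343.5], 0.96)]
side cake_box [([272.7, 368.4], 0.56)]
```

View pics/c5.png

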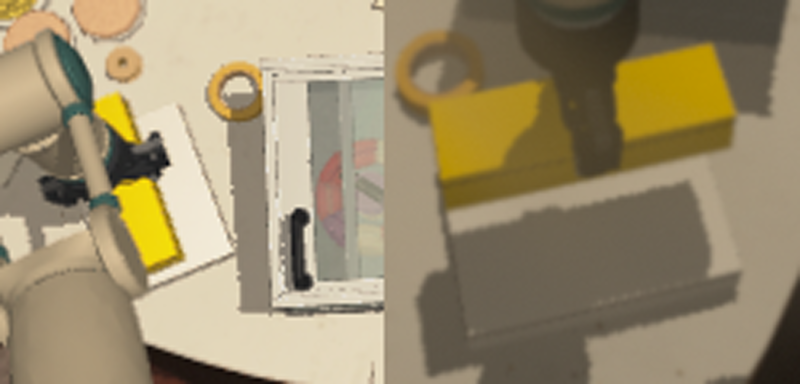

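The carton hangs level above the box and is aligned with it. Its top corners are near (121,92), (183,262), (147,271) in the top crop and (712,43), (735,118), (444,183), (431,100) in the side crop. I'll use these to check its offset from the TCP.

```bash
python3 - <<'E'
from h import *
np.set_printoptions(precision=4,suppress=True)
t=eyes.get_image('top');s=eyes.get_image('side')
A=[onz(t,np.array(p)/3.2+[130,165]-np.array([.3,.3]),.156)[:2] for p in[(93,105),(121,92),(183,262),(147,271)]]
B=[onz(s,(np.array(p)-[384,0])/3.2+[210,300]-np.array([.3,.3]),.156)[:2] for p in[(712,43),(735,118),(444,183),(431,100)]]
C=[onz(s,(np.array(p)-[384,0])/3.2+[210,300]-np.array([.3,.3]),.03)[:2] for p in[(740,272),(468,336)]]
for n,q in(('top',A),('side',B)):
    q=np.array(q);print(n,q,(q[0]+q[2])/2,(q[1]+q[3])/2,np.linalg.norm(q-np.roll(q,-1,0),axis=1))
print('front edge box side',np.array(C))
E
python3 go.py .5578,.3929,.062,26.9
```

```text
top [[0.6394 0.4331]
 [0.6565 0.4034]
 [0.4715 0.3104]
 [0.4588 0.3486]] [0.5554 0.3718] [0.5576 0.376 ] [0.0343 0.2071 0.0402 0.1994]
side [[0.4819 0.3167]
 [0.4567 0.3712]
 [0.632  0.4607]
 [0.6599 0.4054]] [0.557  0.3887] [0.5583 0.3883] [0.06   0.1969 0.0619 0.1989]
front edge box side [[0.4359 0.419 ]
 [0.6115 0.507 ]]
t 12.25 pos [0.5604 0.3911 0.1449] hd 26.85 tilt [ 0.002  0.001 -1.   ] F [-1.   0.7 -1.3] w 0.0571 33.82987439632416
(0.5578, 0.3929, 0.062, 26.9) -> [-0.0033 -0.0056  0.1657] spin -0.0001
```

```bash
python3 -m creep '[[0.4,-0.003,-0.005,0.04,0],[0.4,-0.004,-0.005,0.08,0],[0.4,-0.004,-0.005,0.11,0],[0.4,-0.004,-0.005,0.13,0],[0.4,-0.004,-0.005,0.145,0],[0.4,-0.004,-0.005,0.155,0],[0.4,-0.004,-0.005,0.155,0],[0.4,-0.004,-0.005,0.155,0]]'; python3 go.py .557,.393,.061,26.9
```

```text
clock: 13.05
position: [0.5575, 0.3924, 0.0668]
ee_rot: [-0.0, 0.973, 0.232, 0.0]
contact_force: [0.4, 0.5, -2.2]
width: 0.057
gripper_force: 34.0
t 13.05 pos [0.5575 0.3924 0.0668] hd 26.85 tilt [ 0.001  0.    -1.   ] F [ 0.4  0.5 -2.2] w 0.057 33.951709270477295
(0.557, 0.393, 0.061, 26.9) -> [-0.0003 -0.0016  0.0116] spin -0.0001
```

```bash
python3 -m creep '[[0.4,0,-0.001,0.004,0],[0.4,0,-0.001,0.007,0],[0.4,0,-0.001,0.01,0],[0.4,0,-0.001,0.01,0]]'; python3 -m creep '[[0.4,0,0,0.002,0],[0.4,0,0,0.003,0],[0.4,0,0,0.003,0]]'; python3 go.py
```

```text
clock: 13.45
position: [0.5567, 0.3926, 0.0611]
ee_rot: [0.0, 0.973, 0.232, -0.0]
contact_force: [-0.0, -0.0, -2.1]
width: 0.0572
gripper_force: 34.0
clock: 13.75
position: [0.5569, 0.3926, 0.0599]
ee_rot: [0.0, 0.973, 0.232, 0.0]
contact_force: [-0.5, -0.4, -1.4]
width: 0.0574
gripper_force: 34.0
t 13.75 pos [0.5569 0.3926 0.0599] hd 26.85 tilt [ 0. -0. -1.] F [-0.5 -0.4 -1.4] w 0.0574 33.95910680294037
```

```bash
python3 -m creep '[[0.4,0,0,0.002,0],[0.4,0,0,0.003,0],[0.4,0,0,0.003,0]]'; python3 -m creep '[[0.4,0,0,0.002,0],[0.4,0,0,0.003,0],[0.4,0,0,0.003,0]]'
```

```text
clock: 14.05
position: [0.557, 0.3927, 0.0598]
ee_rot: [-0.0, 0.973, 0.232, 0.0]
contact_force: [-2.2, -1.1, 6.1]
width: 0.0573
gripper_force: 34.9
clock: 14.35
position: [0.557, 0.3927, 0.0598]
ee_rot: [-0.0, 0.973, 0.232, 0.001]
contact_force: [-4.6, -2.6, 11.7]
width: 0.0578
gripper_force: 35.7
```

Contact confirmed. I release slowly and rise.

```bash
python3 -m creep '[[0.7,0,0,-0.004,0],[0.75,0,0,-0.004,0],[0.85,0,0,-0.004,0],[1,0,0,-0.004,0],[1,0,0,-0.004,0],[1,0,0,-0.03,0],[1,0,0,-0.08,0],[1,0,0,-0.15,0],[1,0,0,-0.24,0],[1,0,0,-0.34,0]]'; python3 -m creep '[[0.8,0,0,-0.05,0],[0.6,0,0,-0.05,0]]';python3 - <<'E'
from h import *
np.set_printoptions(precision=4,suppress=True)
s=eyes.get_image('side')
r=eyes.regions_of('side','carton'); print([x['bbox'] for x in r])
cv2.imwrite('pics/c6.png',cv2.resize(s['frame'][260:420,180:360,::-1],None,fx=3.6,fy=3.6,interpolation=2))
E
python3 go.py .5327,-.1069,.265,7.1 .5315,-.1045,.160,7.1
```

```text
clock: 15.35
position: [0.5563, 0.3923, 0.2283]
ee_rot: [0.0, 0.973, 0.232, -0.001]
contact_force: [1.1, -0.5, -0.0]
width: 0.0851
gripper_force: 0.0
clock: 15.55
position: [0.559, 0.3939, 0.2587]
ee_rot: [-0.002, 0.973, 0.232, 0.006]
contact_force: [-0.1, 0.6, 0.2]
width: 0.0589
gripper_force: 0.0
[[231.0, 333.9, 318.2, 383.6]]
t 15.65 pos [0.5569 0.3926 0.2529] hd 26.85 tilt [ 0.001  0.001 -1.   ] F [-0.1 -0.2 -0.6] w 0.0511 0.0
(0.5327, -0.1069, 0.265, 7.1) -> [-0.4943  0.8695 -0.025 ] spin 0.0549
(0.5315, -0.1045, 0.16, 7.1) -> [-0.4947  0.8642  0.185 ] spin 0.0549
```

View pics/c6.png

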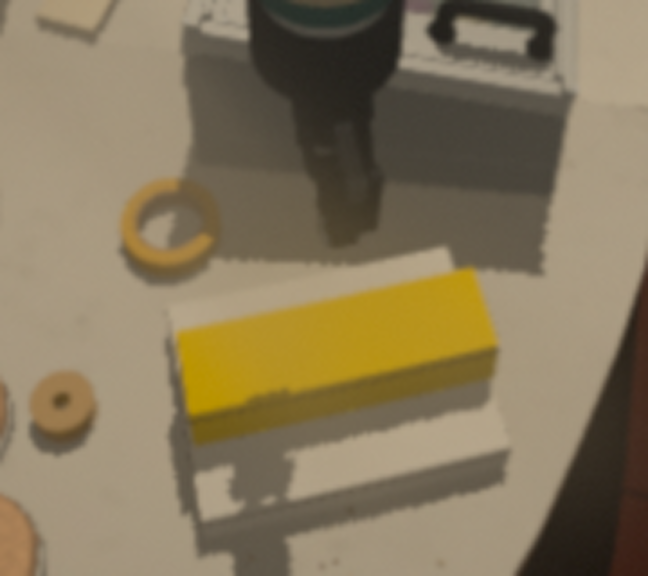

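```bash
python3 - <<'E'
from h import *
np.set_printoptions(precision=4,suppress=True)
s=eyes.get_image('side')
for z,P in((.03,[(170,310),(447,250),(508,447),(200,520)]),(.076,[(178,332),(475,268),(497,347),(190,416)]),(.03,[(197,443),(493,380)])):
    q=np.array([onz(s,np.array(p)/3.6+[180,260]-.3,z)[:2] for p in P]);print(q.mean(0),np.linalg.norm(q-np.roll(q,-1,0),axis=1),q.tolist())
E
```

```text
[0.557  0.3963] [0.1969 0.146  0.198  0.145 ] [[0.6767187133834093, 0.3757007616047532], [0.5012655119729711, 0.28631274043026966], [0.43653274569573614, 0.4171413036421064], [0.6133376850444916, 0.5061642288223597]]
[0.5539 0.3931] [0.1982 0.0573 0.1966 0.0571] [[0.6545220497760709, 0.41175243568963477], [0.47746399953069996, 0.32260852689698893], [0.4539812227257322, 0.3748485162309047], [0.6296486272968025, 0.46312357508280666]]
[0.5418 0.4173] [0.1962 0.1962] [[0.630078265569266, 0.4600727957240159], [0.4534370294916599, 0.3746215217048311]]
```

```bash
python3 -m creep '[[0.5,-0.03,0.05,-0.025,0.004],[0.5,-0.08,0.13,-0.025,0.01],[0.5,-0.13,0.22,-0.025,0.016],[0.5,-0.18,0.31,-0.025,0.022],[0.5,-0.23,0.4,-0.025,0.028],[0.5,-0.28,0.49,-0.025,0.034],[0.5,-0.33,0.58,-0.025,0.04],[0.5,-0.38,0.66,-0.025,0.046],[0.5,-0.42,0.74,-0.025,0.052],[0.5,-0.46,0.8,-0.025,0.0549]]'; python3 -m creep '[[0.5,0,0,0,0],[0.5,0,0,0,0]]'; python3 - <<'E'
from h import *
t=eyes.get_image('top');s=eyes.get_image('side')
a=eyes.place_of('top','door_right_handle');b=eyes.place_of('side','door_right_handle')
print(a,b)
for im,r in((t,a),(s,b)):
    for x in r: print(onz(im,x['centre'],.162))
E
python3 go.py .5317,-.104,.26,7.1 .5317,-.104,.160,7.1
```

```text
clock: 16.7
position: [0.5312, -0.0709, 0.2623]
ee_rot: [-0.0, 0.998, 0.06, -0.002]
contact_force: [0.6, 0.7, -0.7]
width: 0.0429
gripper_force: 0.0
clock: 16.9
position: [0.5314, -0.0684, 0.2626]
ee_rot: [-0.001, 0.998, 0.061, -0.002]
contact_force: [0.9, -0.0, -0.3]
width: 0.0429
gripper_force: 0.0
[{'centre': [308.0, 236.7], 'confidence': 0.58}] [{'centre': [317.0, 186.5], 'confidence': 0.97}]
[ 0.53514602 -0.10618676  0.162     ]
[ 0.54455257 -0.12849524  0.162     ]
t 17.1 pos [ 0.5322 -0.0667  0.2638] hd 7.2 tilt [-0.001  0.001 -1.   ] F [-0.7  0.1  0. ] w 0.0426 0.0
(0.5317, -0.104, 0.26, 7.1) -> [-0.0103  0.0739  0.0075] spin 0.0003
(0.5317, -0.104, 0.16, 7.1) -> [-0.0101  0.074   0.2075] spin 0.0003
```

```bash
python3 -m creep '[[0.5,-0.01,0.05,0,0],[0.5,-0.01,0.074,0,0],[0.5,-0.01,0.074,0.03,0],[0.5,-0.01,0.074,0.08,0],[0.5,-0.01,0.074,0.12,0],[0.5,-0.01,0.074,0.15,0],[0.5,-0.01,0.074,0.175,0],[0.5,-0.01,0.074,0.195,0],[0.5,-0.01,0.074,0.205,0],[0.5,-0.01,0.074,0.205,0]]'; python3 -m creep '[[0,0,0,0,0],[0,0,0,0,0],[0,0,0,0,0],[0,0,0,0,0],[0,0,0,0,0]]' 30; python3 go.py .5545,-.288,.161,7.1
```

```text
clock: 18.1
position: [0.5318, -0.1053, 0.1613]
ee_rot: [-0.0, 0.998, 0.062, -0.0]
contact_force: [1.3, -1.1, 0.1]
width: 0.0427
gripper_force: 0.0
clock: 18.6
position: [0.533, -0.11, 0.1629]
ee_rot: [0.005, 0.998, 0.062, 0.001]
contact_force: [-0.4, -10.9, -1.4]
width: 0.0127
gripper_force: 30.1
t 18.6 pos [ 0.533  -0.11    0.1629] hd 7.14 tilt [ 0.003 -0.009 -1.   ] F [ -0.4 -10.9  -1.4] w 0.0127 30.1476913690567
(0.5545, -0.288, 0.161, 7.1) -> [-0.0017  0.3586  0.0071] spin 0.0001
```

```bash
python3 -m creep '[[0,0,0.03,0,0],[0,0,0.07,0,0],[0,0,0.12,0,0],[0,0,0.17,0,0],[0,0,0.22,0,0],[0,0,0.27,0,0],[0,0,0.31,0,0],[0,0,0.34,0,0],[0,0,0.36,0,0],[0,0,0.37,0,0]]'; python3 -m creep '[[0,0,0.005,0,0],[0,0,0.01,0,0],[0,0,0.01,0,0],[0,0,0.01,0,0]]';  python3 go.py
```

```text
clock: 19.6
position: [0.5557, -0.2906, 0.1629]
ee_rot: [0.001, 0.998, 0.061, 0.001]
contact_force: [1.9, 2.9, 5.8]
width: 0.0124
gripper_force: 30.9
clock: 20.0
position: [0.5561, -0.2937, 0.1628]
ee_rot: [-0.0, 0.998, 0.062, 0.001]
contact_force: [1.0, 2.8, 5.1]
width: 0.0127
gripper_force: 30.9
t 20.0 pos [ 0.5561 -0.2937  0.1628] hd 7.08 tilt [ 0.002  0.001 -1.   ] F [1.  2.8 5.1] w 0.0127 30.926516354084015
```

```bash
python3 -m creep '[[0,0,0.006,0,0],[0,0,0.012,0,0],[0,0,0.012,0,0],[0,0,0.012,0,0]]';  python3 go.py
```

```text
clock: 20.4
position: [0.5561, -0.2939, 0.1628]
ee_rot: [-0.006, 0.998, 0.062, 0.0]
contact_force: [0.8, 15.2, 10.0]
width: 0.0125
gripper_force: 31.5
t 20.4 pos [ 0.5561 -0.2939  0.1628] hd 7.07 tilt [-0.     0.012 -1.   ] F [ 0.8 15.2 10. ] w 0.0125 31.491605937480927
```

The door is hard against its jamb. I release the handle, rise clear and check.

```bash
python3 -m creep '[[0.5,0,-0.004,0,0],[0.5,0,-0.006,0,0],[0.5,0,-0.006,0,0],[0.5,0,-0.006,0,0],[0.5,0,-0.006,-0.03,0],[0.5,0,-0.006,-0.08,0],[0.5,0,-0.006,-0.15,0],[0.5,0,-0.006,-0.23,0],[0.5,0,-0.006,-0.28,0]]'; python3 go.py .40,-.45,.30,7; python3 -m creep '[[0.5,-0.06,0.04,0,0],[0.5,-0.14,0.1,0,0],[0.5,-0.22,0.16,0,0],[0.5,-0.3,0.22,0,0],[0.5,-0.35,0.26,0,0],[0.5,-0.35,0.26,0,0]]'; python3 - <<'E'
from h import *
t=eyes.get_image('top');s=eyes.get_image('side')
for c in('top','side'):
  for n in('door_right_handle','door_left_handle','cake_box','tub','carton','bell','tape'): print(c,n,[(np.round(x['centre'],1).tolist(),round(x['confidence'],2)) for x in eyes.place_of(c,n)[:1]])
a=cv2.resize(t['frame'][165:275,145:415,::-1],(800,326),interpolation=2);b=cv2.resize(s['frame'][140:400,150:410,::-1],(270,270))
b=np.pad(b,((0,0),(0,530),(0,0)));cv2.imwrite('pics/c7.png',np.vstack([a,b]))
E
```

```text
clock: 21.3
position: [0.5563, -0.298, 0.3049]
ee_rot: [0.001, 0.998, 0.062, 0.001]
contact_force: [-0.0, -0.6, 0.5]
width: 0.0425
gripper_force: 0.0
t 21.3 pos [ 0.5563 -0.298   0.3049] hd 7.06 tilt [ 0.003 -0.003 -1.   ] F [-0.  -0.6  0.5] w 0.0425 0.0
(0.4, -0.45, 0.3, 7.0) -> [-0.3476  0.2632  0.0096] spin 0.0002
clock: 21.9
position: [0.3946, -0.4513, 0.3015]
ee_rot: [0.001, 0.998, 0.059, -0.001]
contact_force: [-0.3, 0.8, -0.1]
width: 0.0426
gripper_force: 0.0
top door_right_handle [([360.4, 235.4], 0.73)]
top door_left_handle [([221.4, 244.7], 0.62)]
top cake_box [([173.8, 232.3], 0.8)]
top tub []
top carton [([176.7, 229.8], 0.56)]
top bell [([394.9, 229.9], 0.86)]
top tape [([207.3, 194.8], 0.44)]
side door_right_handle [([319.9, 153.9], 0.75)]
side door_left_handle [([319.4, 262.6], 0.92)]
side cake_box [([273.8, 371.2], 0.73)]
side tub [([319.9, 149.3], 0.22)]
side carton [([272.9, 363.1], 0.73)]
side bell []
side tape [([227.4, 322.1], 0.55)]
```

View pics/c7.png

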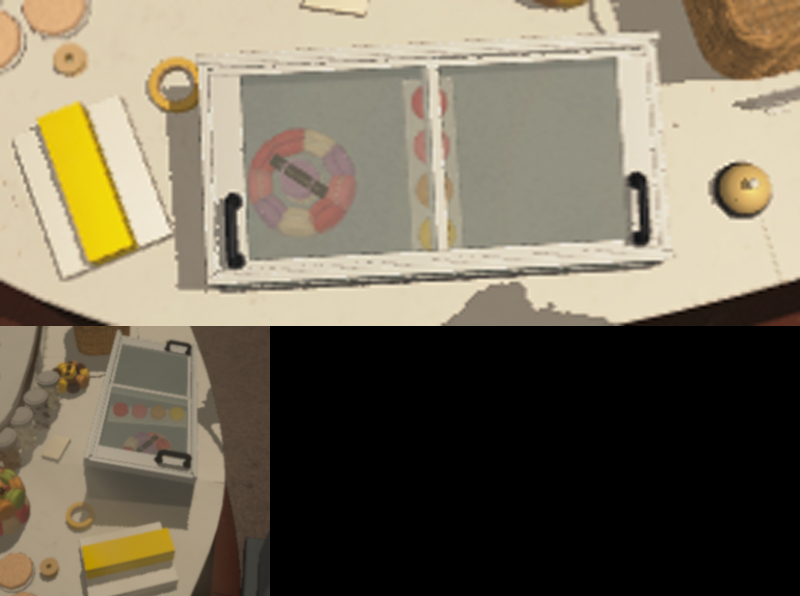

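Both doors look shut exactly as at the start, and the tub, bell, tape and box have not moved. I'll do one numeric check of the centring from the top view.

```bash
python3 - <<'E'
from h import *
t=eyes.get_image('top')
a=[]
for z,P in((.03,[(14,140),(122,96),(173,236),(64,278)]),(.076,[(38,118),(80,102),(135,248),(92,264)])):
    q=np.array([onz(t,np.array(p)/2.96+[145,165]-.3,z)[:2] for p in P]);a.append(q.mean(0));print(q.mean(0),np.linalg.norm(q-np.roll(q,-1,0),axis=1),np.degrees(np.arctan2(*(q[:2].mean(0)-q[2:].mean(0))[::-1])))
d=a[1]-a[0];c,s=np.cos(.469),np.sin(.469);print('along',d@[c,s],'across',d@[-s,c])
E
```

```text
[0.55560816 0.39203277] [0.1522157  0.20001273 0.14855253 0.19636627] 26.657262771917036
[0.55319003 0.38882107] [0.05700495 0.20325487 0.0565837  0.20257658] 27.21178285166989
along -0.0036086892605459086 across -0.0017719219485833953
```

Centred within 4 mm and 1°, so I hand it in.

```bash
python3 -c "
from rig import manip
print(manip.sign_off())"
```

```text
the job is handed in; nothing more can be done
None
```

The job is handed in at about 22 s: the carton lies lengthwise on the cake box within about 4 mm of centre, both doors are shut, and the tub, cake box, bell and tape look unmoved in the final pictures.

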